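# Uncap the up-looking inspection camera, set its lens to 8 and lock it

## Task

Get the inspection camera ready: take the cap off its lens and set it down, open side down, on the closed lid of the small-parts organiser; turn the slim lobed aperture ring until its black line clicks in at 8, without disturbing the focus ring just above it; then swing the lock lever fully home so that the ring cannot creep. Leave everything else where it is.

Things in the scene. Friction and masses are not known exactly. Their poses are not given: they have to be found in the camera images.
- camera: Square grey camera, 62x62 mm, looking straight up, fixed on the bench on a dark foot plate 128x128x10 mm. Origin: bench level under the lens axis; z up along that axis; x from the numerals over the lens to the back; y to the side of the lock lever. Housing top at z = 56 mm; lens on it up to z = 116 mm, its front rim 44 mm across
- scale_top (a point): On the lens axis at z = 70.5 mm: the flat top of the fixed black scale ring, 86 mm across, under the aperture ring. White lines and the numerals 2, 2.8, 4, 5.6, 8, 11, 16 stand on its half towards the camera's -x; keep the fingertips above it
- aperture_ring (a joint): Slim silvery ring with 21 round lobes, 58 mm across, z = 72 to 84 mm, prouder than the focus ring above it. Value in rad, growing counter-clockwise from above: 0 at 2, then a click each 0.299: 4 at 0.598, 5.6 at 0.898, 8 at 1.197, 11 at 1.496, end stop at 16. A spring ball draws it to the nearest click (about 0.1 N m, so grip it firmly). Starts at 2, 2.8 or 4. Do not force it once the lever is home
- pointer (a point): The black line on the aperture ring: one of its lobes is black on the top and edge; the point is on that edge, 29 mm from the lens axis, z = 78 mm. At 8 it stands 0.374 rad past the camera's -x direction, counter-clockwise from above; at 2, 0.823 rad before it
- lock_lever (a joint): Level steel lever, z = 74 to 81 mm, on a pivot post (x = 30, y = 46 mm in the camera's frame, up to z = 86 mm). Rad: 0 home (its nose between two lobes holds the ring), growing as it swings out, away from the lens. Starts at 0.45 to 0.7, stays where left, moves at about 3 N on its knob. Goes home only with the ring on a click; else its nose meets a lobe about 0.1 short
- lock_knob (a point): Upright round black knob of the lever, 11 mm across, z = 80 to 100 mm, 50 mm from the pivot; the point is on its axis at z = 90 mm. Lever home: x = -20, y = 46 mm in the camera's frame; swung out: y = 68 to 78, x = -15 to -8 mm. Push it towards the lens
- focus_mark (a point): White mark on the ribbed black focus ring (49 mm across, z = 85 to 101.5 mm, turns at a touch), 24 mm from the lens axis, z = 94.5 mm. It stands anywhere and must stay there
- lens_cap: Black slip-on lens cap, 51 mm across, 16.5 mm high, about 40 g, ribbed side. Origin: centre of its open underside; z up through its closed top. It sits loosely on the lens, underside at z = 103 mm, 1.5 mm above the focus ring; it is 13 mm deep inside, so lift it straight up by 15 mm or more
- organiser: Small-parts box, 137 mm (its x) by 200 mm (its y), with its clear lid shut; fixed on the bench to the left of the camera. Origin: middle of its underside; the flat top of the lid is 37 mm higher. Its -y end, the one nearer the camera, is free
- loupe: Black eye loupe, 45 mm across, 28 mm high, standing on the organiser's lid near its +y end; origin: middle of its underside. Leave it
- flux_bottle: Small brown bottle, 34 mm across, 70 mm high, standing on the bench just to the right of the camera; origin: middle of its underside. Leave it
- bit_box: Flat green box, 55x85x24 mm, lying on the bench further to the right; origin: middle of its underside. Leave it

How it is judged:
At the end, for the whole second after the job is handed in: The ring is on its click at 8 (within 0.05 rad), the lock lever home (below 0.035 rad), the focus mark within 3 mm of where it was; the cap lies still and level (0.1 rad), open side down, on the organiser's lid, its centre at least 10 mm inside the lid's edges (value of joint aperture_ring between 1.147 and 1.247 rad and value of joint lock_lever below 0.035 rad and distance of focus_mark from where it was at the start of the episode below 0.003 m and z of lens_cap in the frame of organiser between 0.034 and 0.041 m and x of lens_cap in the frame of organiser between -0.055 and 0.055 m and y of lens_cap in the frame of organiser between -0.09 and 0.09 m and angle between lens_cap's own z axis and vertical below 0.1 rad and linear speed of lens_cap below 0.02 m/s); the robot touches nothing.
It fails at once if the focus ring is turned (its mark moves 5 mm or more) (distance of focus_mark from where it was at the start of the episode above 0.005 m).
It fails at once if the loupe, the flux bottle or the bit box is pushed 15 mm or more (distance of any of loupe, flux_bottle, bit_box from where it was at the start of the episode above 0.015 m).
It also fails if it takes over 64 s, if anything falls off the work surface, if the arm or the gripper's body presses on something with over 40 N, if the wrist force passes 120 N, or if a joint passes its speed limit or range.

## Robot

A 6-joint arm with a two-finger parallel gripper is mounted at the origin on a cart in front of the work surface, level with it; the furniture and walls round the work are solid. World frame = base frame: x ahead of the robot, y to its left, z up, the work surface at z = 0. Lengths are in m, angles in rad, forces in N, time in s.
With the tool pointing down it reaches from about 0.375 to 0.975 m from the base axis. Payload 3.8 kg.
Tool frame: the origin (TCP) lies between the finger pads; the fingertips stand 17 mm ahead of it and the grasp point (between the pads) lies 2 mm behind it; z points along the fingers, y is the line along which they close (so a half turn about z gives the same grasp; the last joint's range is limited). The gripper opens to 85 mm and grips with 20 to 120 N. Pads are 22 mm wide; open, the fingers measure 114 mm over their backs; the gripper's body (76 mm by 85 mm) begins 54 mm behind the grasp point. The pads swing forward as they close: fully open they stand 13 mm farther back than shut.
Start: joints at [-1.378, 0.264, 1.604, -0, 1.274, -0.037], TCP at [0.154, -0.657, 0.248] pointing down, gripper open.
Joint ranges: [-2.63, 2.63], [-0.94, 2.18], [0.31, 2.57], [-1.31, 4.45], [0, 2.66], [-2.55, 2.55]. Speed limits (rad/s): [2.57, 2.57, 3.14, 3.14, 3.14, 3.14].

## Interface

Orientations are given as a rotation vector (axis times angle).
In Python, from workcell import bot gives the robot as it stands.
- The arm moves only by the tool play_rows, never from a script. Its argument "steps" is one flat list of numbers, 4 for each row, row after row: the shift along the tool's x, y, z in m, then the turn about the tool's z in rad. A call has 1 to 10 rows; each row is the pose to reach, as a shift and turn from the pose commanded when the call began, along the tool's axes at that moment; what a row does not reach only later rows make up. A row lasts 1/8 s, in which the tool goes at most 62.5 mm and 10.7 degrees, less where a joint would pass 70% of its speed; a pose out of reach is approached as far as the arm can. A call with a gripper value outside its range is refused whole. "jaw" is the closure in counts, from 0 (fully open) to 255 (shut), set as the call begins (left out, the last holds). The fingers move at their own pace and stop on an object; "grip_force" is the grip in N (left out, the last holds). Time passes only in rows, so rows that repeat a pose let the fingers close. It gives the time, the measured TCP pose, the force, the opening and the grip force at its end, in the units of the state.
- bot.read_state(): the state, without advancing time (a new reading comes with each control period).
- bot.read_camera(name): name is "side" or "top"; returns a dict with "pixels" (400x640x3 uint8, blue, green, red), "mtx" (3x3 intrinsics, pixels), "R" (3x3) and "t" (3): a world point X has camera coordinates R X + t. Camera axes: x right, y down, z forward; pixel columns grow to the right and rows downward; lengths in m; the calibration is good to about 2 mm. A picture is of the moment at which its call begins. There is no depth.
- bot.finish_job(): hands the job in; it is judged then, once.
The state is a dict: "time": time; "q": joint angles; "joint_vel": joint speeds; "joint_torque": joint torques, N m; "tool_pos": TCP position; "tcp_rot": TCP orientation; "wrist_force": force on the tool from outside, world axes, zero at the start; "torque": the same for the moment, N m; "width": opening from 0.0 (shut) to 1.0 (fully open); "grip_force": force on a finger pad.
Only numpy, scipy, OpenCV 4.12 (cv2) and the standard library are available. Lean on these libraries where they do the work, as an engineer would, in place of code of your own. Each camera call takes 0.05 s, during which the arm holds its last target. There are 200 camera calls.

## Working session

There is one attempt and no reset: what is moved stays moved. The work goes in short steps, Python scripts to look and compute and a tool call to move; the robot and the scene stay as the last step left them, time stands still between calls to the robot, and variables do not carry over. Pictures are saved under pics/ and viewed, at most 10 in all, crops included, and the job is handed in when it is done.

Besides the shell and the picture viewer there is one more tool, called after "Request:" by a JSON object that holds its "name" and its "arguments". play_rows: Moves the arm, as the interface text tells. Its arguments: {"type":"object","properties":{"steps":{"type":"array"},"jaw":{"type":"number"},"grip_force":{"type":"number"}},"required":["steps"]}

```bash
mkdir -p pics; ls; python3 - <<'E'
from workcell import bot
import cv2,numpy as np
np.set_printoptions(precision=4,suppress=True)
for n in("top","side"):
    d=bot.read_camera(n);cv2.imwrite(f"pics/{n}0.png",d["pixels"]);print(n,d["mtx"],d["R"],d["t"],-d["R"].T@d["t"])
s=bot.read_state();print(s)
E
```

```text
pics
top [[499.6305   0.     313.6931]
 [  0.     499.6305 202.0381]
 [  0.       0.       1.    ]] [[ 0.0215 -0.9996 -0.0203]
 [-0.9877 -0.0181 -0.1554]
 [ 0.155   0.0234 -0.9876]] [-0.0457  0.5703  1.1032] [ 0.3933 -0.0611  1.1772]
side [[372.7476   0.     315.5707]
 [  0.     372.7476 197.3961]
 [  0.       0.       1.    ]] [[-0.8897 -0.4557 -0.0263]
 [-0.1306  0.3094 -0.9419]
 [ 0.4374 -0.8346 -0.3348]] [0.4762 0.1747 0.6658] [0.1553 0.7186 0.4   ]
{'time': 0.1, 'q': array([-1.3779,  0.2647,  1.6052,  0.    ,  1.2737, -0.0369]), 'joint_vel': array([ 0.0003, -0.0021, -0.0052, -0.0002, -0.0001,  0.0015]), 'joint_torque': array([  0.0001, -51.6705, -36.859 ,  -0.    ,   0.0063,  -0.    ]), 'tool_pos': array([ 0.1536, -0.6566,  0.2471]), 'tcp_rot': array([-3.1189, -0.3599,  0.0002]), 'wrist_force': array([-0.3361,  0.6712, -1.1249]), 'torque': array([0.0342, 0.0123, 0.0182]), 'grip_force': 0.0, 'width': 1.0041262925062553}
```

View pics/top0.png

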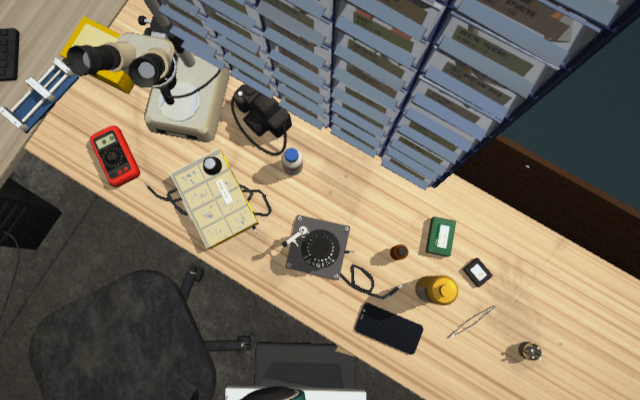

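View pics/side0.png

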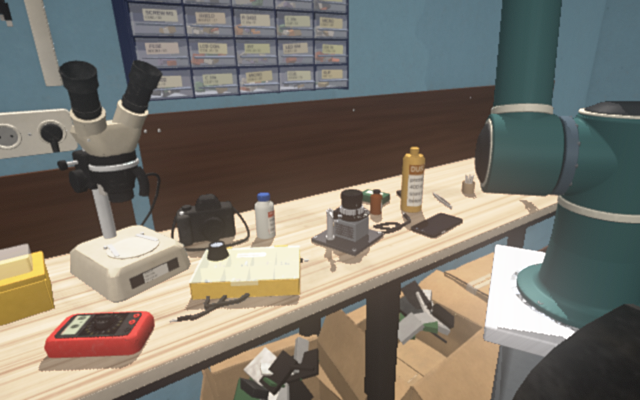

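The top view shows the camera near (320,249), the lever to its left near (300,238), the organiser near (213,199) with the loupe at (212,163), and the flux bottle at (399,252). The side view shows the capped lens near (351,205).

```bash
cat > h.py <<'E'
from workcell import bot
import cv2,numpy as np
from scipy.spatial.transform import Rotation as Ro
np.set_printoptions(precision=4,suppress=True)
def ray(d,u,v,z):
    c=-d["R"].T@d["t"]; r=d["R"].T@np.linalg.inv(d["mtx"])@[u,v,1]
    return c+r*(z-c[2])/r[2]
def proj(d,X):
    p=d["mtx"]@(d["R"]@np.asarray(X)+d["t"]);return p[:2]/p[2]
def crop(d,u,v,w,h,k,name):
    cv2.imwrite(name,cv2.resize(d["pixels"][v:v+h,u:u+w],None,fx=k,fy=k,interpolation=cv2.INTER_CUBIC))
E
python3 - <<'E'
from h import *
a=bot.read_camera("top");b=bot.read_camera("side")
p=cv2.resize(a["pixels"][205:290,270:360],None,fx=7,fy=7,interpolation=cv2.INTER_CUBIC)
p=np.clip(p.astype(float)*1.6,0,255).astype(np.uint8)
q=cv2.resize(b["pixels"][180:260,305:395],None,fx=5,fy=5,interpolation=cv2.INTER_CUBIC)
cv2.imwrite("pics/a1.png",p);cv2.imwrite("pics/b1.png",q)
E
```

```text
(no output)
```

View pics/a1.png

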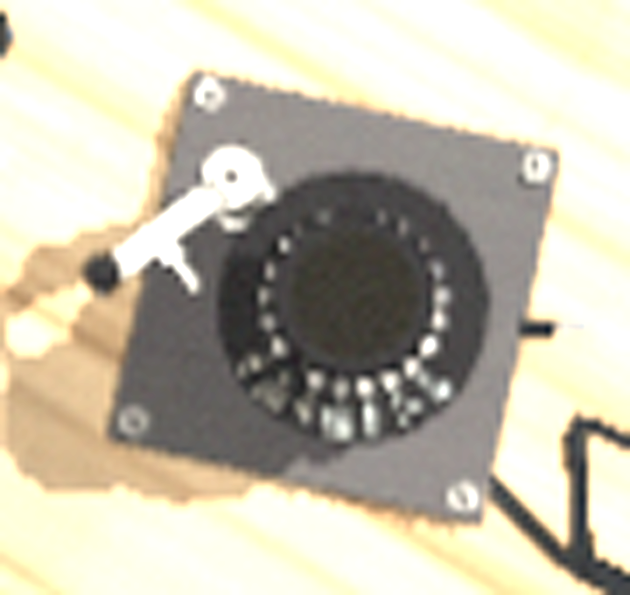

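View pics/b1.png

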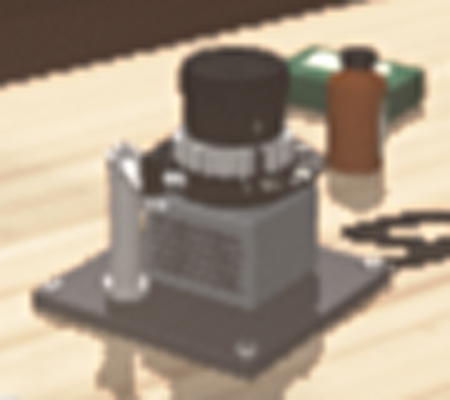

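Crops: in top, plate screws at crop (209,95),(537,166),(463,497),(133,421), pivot (232,177), knob (100,272), scale ring centre about (354,305). A dark gap among the lobes near top crop (296,365) and side crop (262,155) is likely the black line.

```bash
python3 - <<'E'
from h import *
a=bot.read_camera("top");b=bot.read_camera("side")
P=lambda x,y,z:ray(a,270+(x+.5)/7-.5,205+(y+.5)/7-.5,z)
S=np.array([P(*c,.0105) for c in[(209,95),(537,166),(463,497),(133,421)]])
C=np.array([P(*c,.010) for c in[(195,72),(557,150),(480,522),(108,437)]])
print("scr",S.mean(0),"corner",C.mean(0), np.linalg.norm(np.diff(C,axis=0),axis=1))
for Q in(S,C):
    print("yaw",np.degrees([np.arctan2(*(Q[i]-Q[j])[[1,0]]) for i,j in((0,3),(1,2))]),np.degrees([np.arctan2(*-(Q[i]-Q[j])[[0,1]]*[1,-1]) for i,j in((0,1),(3,2))]))
o=(S.mean(0)+C.mean(0))/2
ps=P(354,305,.0705);print("scale ctr",ps)
e=C[0]-C[3]+C[1]-C[2]+S[0]-S[3]+S[1]-S[2]; f=C[0]-C[1]+C[3]-C[2]+S[0]-S[1]+S[3]-S[2]
yaw=np.angle((e[0]+1j*e[1])+(f[1]-1j*f[0]));print("yaw",yaw,np.degrees(yaw),"o",o)
R=np.array([[np.cos(yaw),np.sin(yaw)],[-np.sin(yaw),np.cos(yaw)]])
cf=lambda X:R@(X[:2]-o[:2])*1000
print("scale",cf(ps),"pivot",cf(P(232,177,.086)),"knob",cf(P(100,272,.1)))
w=np.array([*o[:2],0]); 
# cap silhouettes
for z in(.1195,.103,.078): print("axis proj top crop",(proj(a,w+[0,0,z])-[270,205])*7,"side crop",(proj(b,w+[0,0,z])-[305,180])*5)
for v in(0,.299,.598,.897,1.197):
    t=yaw+np.pi-.823+v; X=w+[.029*np.cos(t),.029*np.sin(t),.078]
    print(v,(proj(a,X)-[270,205])*7,(proj(b,X)-[305,180])*5)
for c in[(169,181),(222,151),(257,233),(206,249)]: print("org",ray(a,*c,.037))
print("loupe",ray(a,212,163,.065))
h=cv2.cvtColor(a["pixels"],cv2.COLOR_BGR2HSV)
cv2.imwrite("pics/o1.png",cv2.resize(a["pixels"][140:260,140:280],None,fx=5,fy=5,interpolation=cv2.INTER_CUBIC))
E
```

```text
scr [ 0.4716 -0.0446  0.0105] corner [ 0.4716 -0.0444  0.01  ] [0.1244 0.126  0.1261]
yaw [-11.5769 -11.8669] [-11.1855 -11.6442]
yaw [-11.8141 -11.0059] [-11.1479 -11.5284]
scale ctr [ 0.4641 -0.0514  0.0705]
yaw -0.2001149695104589 -11.465743170338445 o [ 0.4716 -0.0445  0.0102]
scale [-5.997  -8.2644] pivot [23.7615 37.4199] knob [-14.9956  69.7094]
axis proj top crop [327.4152 266.194 ] side crop [210.9683  58.6545]
axis proj top crop [328.1781 270.1917] side crop [210.8956  91.9475]
axis proj top crop [329.2909 276.0228] side crop [210.7872 141.5978]
0 [249.3524 322.6487] [220.5054 164.3174]
0.299 [266.5425 344.2194] [238.4672 162.3112]
0.598 [289.3523 359.7579] [253.7918 158.4343]
0.897 [315.7507 367.857 ] [265.0566 153.0808]
1.197 [343.4649 367.7644] [271.3016 146.7574]
org [0.6159 0.3055 0.037 ]
org [0.6901 0.1847 0.037 ]
org [0.498  0.0944 0.037 ]
org [0.459  0.2098 0.037 ]
loupe [0.6541 0.2002 0.065 ]
```

View pics/o1.png

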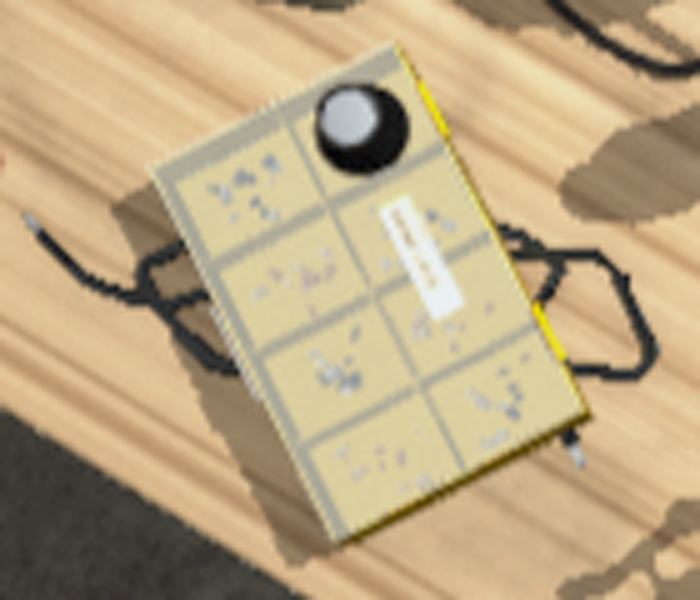

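The organiser's lid corners are at crop (155,172),(395,45),(588,415),(338,543); loupe near the far right corner at (360,130). The lens axis is offset from the plate's centre, and the pivot and scale ring agree on it.

```bash
python3 - <<'E'
from h import *
a=bot.read_camera("top");b=bot.read_camera("side")
w=np.array([.4641,-.0514,0]);yaw=-.2
for z in(.1195,.103,.078): print("axis top crop",(proj(a,w+[0,0,z])-[270,205])*7,"side crop",(proj(b,w+[0,0,z])-[305,180])*5)
for v in(0,.299,.598,.897,1.197):
    t=yaw+np.pi-.823+v; X=w+[.029*np.cos(t),.029*np.sin(t),.078]
    print(v,(proj(a,X)-[270,205])*7,(proj(b,X)-[305,180])*5)
c=np.array([ray(a,140+x/5,140+y/5,.037) for x,y in[(155,172),(395,45),(588,415),(338,543)]])
print(c,np.linalg.norm(np.diff(c,axis=0),axis=1),c.mean(0))
m=c.mean(0);e=(c[2]+c[3])/2;u=(e-m)/np.linalg.norm(e-m);print("target",e-u*.065,u)
# dark cap in side crop: rows 55..130
g=b["pixels"].max(2)[180:260,305:395]
for r in range(11,26,2):
    i=np.where(g[r]<75)[0];print(r*5,i.min()*5,i.max()*5,end=" | ")
s=bot.read_state();print(s["tool_pos"],Ro.from_rotvec(s["tcp_rot"]).as_matrix())
E
```

```text
axis top crop [349.7743 291.6097] side crop [231.5789  56.2687]
axis top crop [350.1984 295.2261] side crop [231.3766  89.483 ]
axis top crop [350.8168 300.5007] side crop [231.075  139.0181]
0 [270.8212 347.2317] [241.4169 161.59  ]
0.299 [288.0574 368.8526] [259.2843 159.5943]
0.598 [310.9144 384.4276] [274.4675 155.7404]
0.897 [337.3569 392.5462] [285.5581 150.4199]
1.197 [365.1081 392.4541] [291.6123 144.1362]
[[0.6317 0.3019 0.037 ]
 [0.6948 0.192  0.037 ]
 [0.5211 0.0939 0.037 ]
 [0.46   0.2062 0.037 ]] [0.1267 0.1995 0.1278] [0.5769 0.1985 0.037 ]
target [0.5472 0.1818 0.037 ] [-0.8721 -0.4893  0.    ]
55 200 370 | 65 185 280 | 75 185 285 | 85 185 415 | 95 190 285 | 105 190 275 | 115 190 275 | 125 190 275 | [ 0.1537 -0.6572  0.2481] [[ 0.9737  0.2277 -0.0001]
 [ 0.2277 -0.9737  0.0003]
 [ 0.     -0.0004 -1.    ]]
```

The ring appears to be at 2.8 (0.299), so it needs three clicks counter-clockwise. Moving over the lens now.

Request:
{"name": "play_rows", "arguments": {"steps": [0.044,-0.052,0,-0.06,0.088,-0.104,0,-0.12,0.132,-0.156,0,-0.18,0.176,-0.208,0,-0.24,0.22,-0.26,0,-0.3,0.264,-0.311,0,-0.36,0.308,-0.363,0,-0.42,0.352,-0.415,0,-0.48,0.396,-0.467,0,-0.53,0.4393,-0.5188,0,-0.53], "jaw": 0, "grip_force": 40}}

```text
time: 1.65
tool_pos: [0.4393, -0.0991, 0.2489]
tcp_rot: [2.916, 1.165, 0.002]
wrist_force: [-0.3, -0.0, 0.1]
width: 0.998
grip_force: 0.0
```

```bash
python3 - <<'E'
from h import *
s=bot.read_state();M=Ro.from_rotvec(s["tcp_rot"]).as_matrix()
print(s["time"],s["tool_pos"],M,s["q"],s["wrist_force"])
print(M.T@(np.array([.4633,-.0518,.121])-s["tool_pos"]))
E
```

```text
1.65 [ 0.4393 -0.0991  0.2489] [[ 0.7248  0.689   0.0017]
 [ 0.689  -0.7248 -0.0006]
 [ 0.0008  0.0017 -1.    ]] [-0.277  -0.1747  2.0598 -0.0002  1.2546  0.5337] [-0.3399 -0.041   0.1361]
[ 0.0499 -0.0179  0.1279]
```

Request:
{"name": "play_rows", "arguments": {"steps": [0,0,0,0,0,0,0,0]}}

```text
time: 1.9
tool_pos: [0.4384, -0.1009, 0.2483]
tcp_rot: [2.916, 1.167, -0.001]
wrist_force: [-0.6, -0.0, -0.4]
width: 0.997
grip_force: 0.0
```

```bash
cat >> h.py <<'E'
def to(x,y,z):
    s=bot.read_state();M=Ro.from_rotvec(s["tcp_rot"]).as_matrix()
    print(round(s["time"],2),s["tool_pos"],"yaxis",np.degrees(np.arctan2(M[1,1],M[0,1])),"F",s["wrist_force"],"T",s["torque"],"w",s["width"],s["grip_force"],"q6",s["q"][5])
    print("shift",M.T@(np.array([x,y,z])-s["tool_pos"]))
E
python3 -c "
from h import *
to(.4633,-.0518,.121)"
```

```text
1.9 [ 0.4384 -0.1009  0.2483] yaxis -46.38060212110924 F [-0.6224 -0.0224 -0.3626] T [0.0413 0.0463 0.0242] w 0.9970317565102247 0.0 q6 0.5286632414441474
shift [ 0.052  -0.0184  0.1273]
```

Request:
{"name": "play_rows", "arguments": {"steps": [0.026,-0.0092,0.02,0,0.052,-0.0184,0.06,0,0.052,-0.0184,0.09,0,0.052,-0.0184,0.11,0,0.052,-0.0184,0.1273,0,0.052,-0.0184,0.1273,0,0.052,-0.0184,0.1273,0]}}

```text
time: 2.78
tool_pos: [0.4641, -0.0525, 0.1217]
tcp_rot: [2.918, 1.163, 0.002]
wrist_force: [-0.3, -0.5, 0.5]
width: 1.003
grip_force: 0.0
```

```bash
python3 - <<'E'
from h import *
to(.4633,-.0518,.121)
b=bot.read_camera("side");a=bot.read_camera("top")
p=cv2.resize(b["pixels"][140:250,295:405],None,fx=4,fy=4,interpolation=cv2.INTER_CUBIC)
q=cv2.resize(a["pixels"][200:290,270:360],(440,440),interpolation=cv2.INTER_CUBIC)
cv2.imwrite("pics/c2.png",np.hstack([p,q[:440]])[:, :800])
E
```

```text
2.77 [ 0.4641 -0.0525  0.1217] yaxis -46.53425724242046 F [-0.3389 -0.52    0.482 ] T [-0.0111 -0.0159  0.0235] w 1.0025369983607402 0.0 q6 0.646243449269344
shift [-0.0001 -0.0011  0.0007]
```

View pics/c2.png

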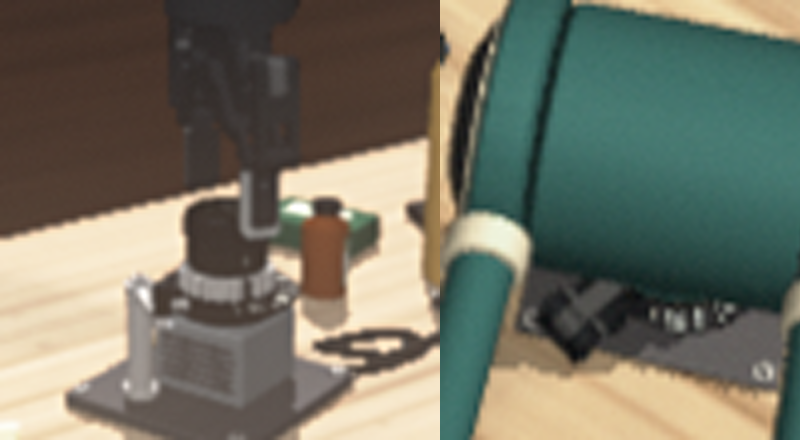

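The side view shows the near fingertip at crop (260,237), straddling the cap (centre x about 225), and the far finger behind it. Closing.

Request:
{"name": "play_rows", "arguments": {"steps": [0,0,0,0,0,0,0,0,0,0,0,0,0,0,0,0,0,0,0,0,0,0,0,0], "jaw": 255, "grip_force": 30}}

```text
time: 3.62
tool_pos: [0.464, -0.0517, 0.1218]
tcp_rot: [2.917, 1.165, 0.001]
wrist_force: [-0.7, 0.2, 4.9]
width: 0.58
grip_force: 31.1
```

```bash
python3 - <<'E'
from h import *
to(.4633,-.0518,.121)
b=bot.read_camera("side")
for z in (.1,.104,.108,.112,.117): print(z,(proj(b,[.433,-.02,z])-[295,140])*4)
E
```

```text
3.62 [ 0.464  -0.0517  0.1218] yaxis -46.45418400596115 F [-0.7018  0.1561  4.9473] T [0.1065 0.3116 0.0015] w 0.5797872249283902 31.149401573929936 q6 0.6463659177187149
shift [-0.0006 -0.0004  0.0008]
0.1 [255.612  261.2087]
0.104 [255.7017 254.5481]
0.108 [255.7916 247.8662]
0.112 [255.8819 241.1628]
0.117 [255.9951 232.7532]
```

Request:
{"name": "play_rows", "arguments": {"steps": [0,0,-0.005,0,0,0,-0.015,0,0,0,-0.035,0,0,0,-0.065,0,0,0,-0.08,0,0,0,-0.08,0]}}

```text
time: 4.42
tool_pos: [0.4646, -0.0519, 0.2024]
tcp_rot: [2.916, 1.164, 0.004]
wrist_force: [0.0, 0.3, -1.2]
width: 0.583
grip_force: 31.2
```

```bash
python3 - <<'E'
from h import *
to(.5472,.1818,.0565)
E
```

```text
4.42 [ 0.4646 -0.0519  0.2024] yaxis -46.46676210805122 F [ 0.0321  0.3361 -1.1795] T [ 0.0382 -0.0048  0.0047] w 0.5826226487497053 31.225378399249166 q6 0.6464187413894229
shift [ 0.2206 -0.1129  0.1461]
```

Request:
{"name": "play_rows", "arguments": {"steps": [0.04,-0.02,0,0,0.08,-0.041,0,0,0.12,-0.0614,0,0,0.16,-0.0819,0.01,0,0.2,-0.1023,0.03,0,0.2206,-0.1129,0.06,0,0.2206,-0.1129,0.09,0,0.2206,-0.1129,0.12,0,0.2206,-0.1129,0.13,0,0.2206,-0.1129,0.13,0]}}

```text
time: 5.68
tool_pos: [0.5447, 0.1816, 0.0697]
tcp_rot: [-2.917, -1.165, 0.004]
wrist_force: [-1.5, 0.3, 0.3]
width: 0.579
grip_force: 31.2
```

```bash
python3 - <<'E'
from h import *
to(.5472,.1818,.0565)
E
```

```text
5.67 [0.5447 0.1816 0.0697] yaxis -46.47533700104731 F [-1.5265  0.2689  0.3424] T [-0.0641 -0.0101  0.0173] w 0.5786833458829311 31.23291261261329 q6 1.0896457968816138
shift [0.002  0.0017 0.0132]
```

Request:
{"name": "play_rows", "arguments": {"steps": [0,0,0.005,0,0,0,0.008,0,0,0,0.01,0,0,0,0.012,0,0,0,0.013,0,0,0,0.013,0]}}

```text
time: 6.42
tool_pos: [0.5457, 0.182, 0.0579]
tcp_rot: [-2.918, -1.165, 0.0]
wrist_force: [-0.0, 1.1, -0.7]
width: 0.575
grip_force: 31.2
```

Request:
{"name": "play_rows", "arguments": {"steps": [0,0,0.001,0,0,0,0.002,0,0,0,0.0025,0,0,0,0.0025,0]}}

```text
time: 6.92
tool_pos: [0.5457, 0.182, 0.0556]
tcp_rot: [-2.918, -1.165, 0.0]
wrist_force: [-0.7, -0.1, 1.4]
width: 0.575
grip_force: 31.4
```

Request:
{"name": "play_rows", "arguments": {"steps": [0,0,0,0,0,0,0,0,0,0,0,0,0,0,0,0,0,0,-0.01,0,0,0,-0.04,0,0,0,-0.08,0,0,0,-0.12,0,0,0,-0.14,0,0,0,-0.14,0], "jaw": 0}}

```text
time: 8.18
tool_pos: [0.547, 0.1824, 0.1976]
tcp_rot: [2.917, 1.165, 0.006]
wrist_force: [-0.3, -0.1, -0.5]
width: 0.998
grip_force: 0.0
```

```bash
python3 - <<'E'
from h import *
to(.4640,-.0517,.150)
E
```

```text
8.18 [0.547  0.1824 0.1976] yaxis -46.46739454955839 F [-0.2954 -0.0541 -0.5284] T [-0.0024 -0.018   0.0255] w 0.9976930356419322 0.0 q6 1.0896553922309191
shift [-0.2216  0.1125  0.0469]
```

```bash
python3 - <<'E'
from h import *
b=bot.read_camera("side");a=bot.read_camera("top")
p=cv2.resize(a["pixels"][218:282,288:352],(560,560),interpolation=cv2.INTER_CUBIC)
p=np.clip(p*1.5,0,255).astype(np.uint8)
q=cv2.resize(b["pixels"][180:260,200:380][:,:],None,fx=1.3,fy=2,interpolation=cv2.INTER_CUBIC)
q=np.vstack([cv2.resize(b["pixels"][185:225,325:375],(240,192),interpolation=cv2.INTER_CUBIC),cv2.resize(b["pixels"][200:300,180:310],(240,185),interpolation=cv2.INTER_CUBIC),np.zeros((183,240,3),np.uint8)])
cv2.imwrite("pics/d.png",np.hstack([p,q]))
E
```

```text
(no output)
```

View pics/d.png

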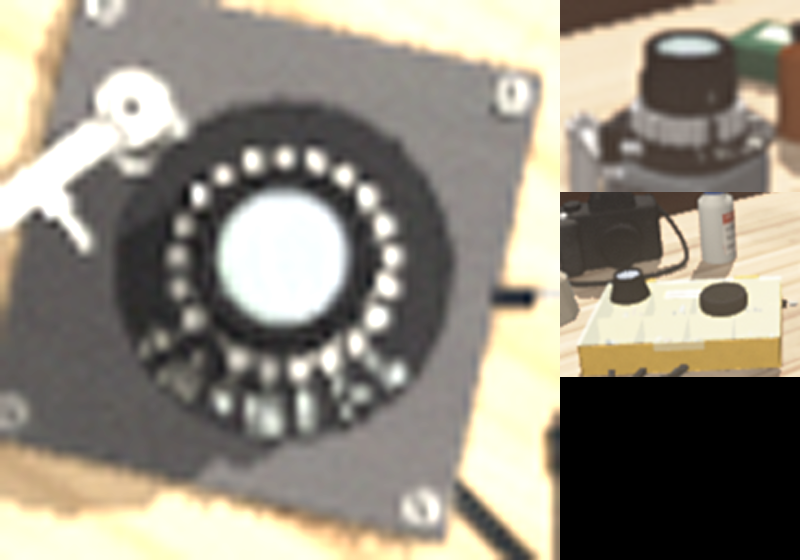

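The cap stands level on the lid. On the bare lens, the lobe circle is centred at crop (285,264), the front glass at (283,258), and the black lobe at (213,342), which reads about 0.28, so the ring is at 2.8.

```bash
python3 - <<'E'
from h import *
a=bot.read_camera("top")
c=lambda x,y,z:ray(a,288+x/8.75-.44,218+y/8.75-.44,z)
print(c(285,264,.084),c(283,258,.116))
to(.464,-.0517,.15)
E
```

```text
[ 0.4641 -0.0515  0.084 ] [ 0.4635 -0.0512  0.116 ]
8.32 [0.5445 0.1816 0.1934] yaxis -46.46748016398382 F [-0.5404 -0.5351 -0.9167] T [0.0137 0.0166 0.0089] w 1.003003414517978 0.0 q6 1.0896218641222046
shift [-0.2189  0.1138  0.0439]
```

Request:
{"name": "play_rows", "arguments": {"steps": [-0.04,0.0203,0,0,-0.08,0.0406,0,0,-0.12,0.0609,0,0,-0.16,0.0812,0,0,-0.2,0.1015,0,0,-0.2216,0.1125,0.01,0,-0.2216,0.1125,0.03,0,-0.2216,0.1125,0.047,0,-0.2216,0.1125,0.047,0,-0.2216,0.1125,0.047,0], "jaw": 45}}

```text
time: 9.57
tool_pos: [0.4627, -0.0518, 0.1483]
tcp_rot: [-2.917, -1.166, 0.001]
wrist_force: [-0.3, -0.1, -0.3]
width: 0.824
grip_force: 0.0
```

```bash
python3 - <<'E'
from h import *
to(.464,-.0517,.0885)
E
```

```text
9.57 [ 0.4627 -0.0518  0.1483] yaxis -46.424762911799384 F [-0.2672 -0.073  -0.3451] T [0.0092 0.0263 0.0211] w 0.8241906222751975 0.0 q6 0.6452415089916851
shift [0.0011 0.0009 0.0598]
```

Request:
{"name": "play_rows", "arguments": {"steps": [0.0005,0.0005,0.02,0,0.0011,0.0009,0.035,0,0.0011,0.0009,0.048,0,0.0011,0.0009,0.056,0,0.0011,0.0009,0.06,0,0.0011,0.0009,0.06,0,0.0011,0.0009,0.06,0]}}

```text
time: 10.45
tool_pos: [0.4644, -0.0521, 0.0889]
tcp_rot: [2.917, 1.165, 0.001]
wrist_force: [-0.5, 1.2, 0.9]
width: 0.821
grip_force: 0.0
```

```bash
python3 - <<'E'
from h import *
to(.464,-.0517,.0865)
b=bot.read_camera("side")
s=bot.read_state()["tool_pos"]
cv2.imwrite("pics/e.png",cv2.resize(b["pixels"][175:240,310:390],None,fx=8,fy=8,interpolation=cv2.INTER_CUBIC))
for z in (.072,.076,.08): print(z,(proj(b,[s[0]-.69*.041,s[1]+.725*.041,z])-[310,175])*8)
E
```

```text
10.45 [ 0.4644 -0.0521  0.0889] yaxis -46.46715904648672 F [-0.5453  1.1916  0.9459] T [-0.0343 -0.0134  0.0302] w 0.8206739898349944 0.0 q6 0.6458998190435701
shift [ 0.     -0.0006  0.0024]
0.072 [382.6918 329.7908]
0.076 [382.8551 316.8076]
0.08 [383.0188 303.7835]
```

View pics/e.png

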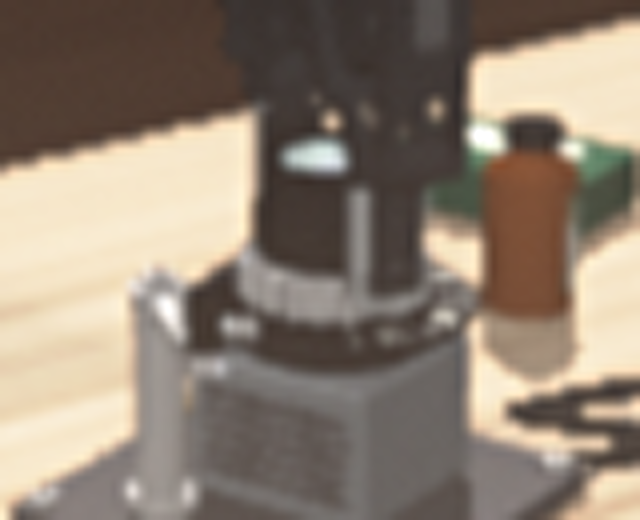

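The fingertip ends near crop (385,302), about z = 0.079, beside the ring's top part; lower 3 mm, then close.

Request:
{"name": "play_rows", "arguments": {"steps": [0,0,0.0015,0,0,0,0.003,0,0,0,0.003,0]}}

```text
time: 10.88
tool_pos: [0.4638, -0.052, 0.0853]
tcp_rot: [-2.917, -1.165, 0.0]
wrist_force: [0.4, 0.4, 0.1]
width: 0.825
grip_force: 0.0
```

Request:
{"name": "play_rows", "arguments": {"steps": [0,0,0,0,0,0,0,0,0,0,0,0,0,0,0,0,0,0,0,0], "jaw": 255, "grip_force": 50}}

```text
time: 11.5
tool_pos: [0.4635, -0.0516, 0.0861]
tcp_rot: [-2.916, -1.164, 0.002]
wrist_force: [-3.2, 2.5, 6.5]
width: 0.639
grip_force: 51.2
```

```bash
python3 - <<'E'
from h import *
to(.464,-.0517,.0865)
E
```

```text
11.5 [ 0.4635 -0.0516  0.0861] yaxis -46.482246124390755 F [-3.1943  2.4903  6.5498] T [ 0.3177  0.7067 -0.0171] w 0.6393645646421421 51.2223981320858 q6 0.6459451539020963
shift [ 0.0003  0.0004 -0.0004]
```

Request:
{"name": "play_rows", "arguments": {"steps": [0,0,0,-0.1,0,0,0,-0.2,0,0,0,-0.3,0,0,0,-0.4,0,0,0,-0.5,0,0,0,-0.6,0,0,0,-0.7,0,0,0,-0.8,0,0,0,-0.9,0,0,0,-0.9]}}

```text
time: 12.75
tool_pos: [0.4645, -0.052, 0.0861]
tcp_rot: [2.121, 2.317, 0.001]
wrist_force: [-0.2, 0.7, 6.0]
width: 0.637
grip_force: 52.4
```

```bash
python3 - <<'E'
from h import *
to(.464,-.0517,.0865)
E
```

```text
12.75 [ 0.4645 -0.052   0.0861] yaxis 5.048782733601531 F [-0.2221  0.6799  5.991 ] T [0.0953 0.3199 0.0798] w 0.6367882172911078 52.37124189734459 q6 -0.2531748604114013
shift [ 0.0004 -0.0005 -0.0004]
```

Request:
{"name": "play_rows", "arguments": {"steps": [0,0,0,0,0,0,0,0,0,0,0,0,0,0,0,0,0,0,-0.01,0,0,0,-0.04,0,0,0,-0.08,0,0,0,-0.12,0,0,0,-0.12,0], "jaw": 45}}

```text
time: 13.88
tool_pos: [0.467, -0.0525, 0.2104]
tcp_rot: [2.115, 2.312, 0.008]
wrist_force: [0.7, -0.5, 0.0]
width: 0.822
grip_force: 0.0
```

Request:
{"name": "play_rows", "arguments": {"steps": [0.05,-0.03,0,0,0.1,-0.06,0,0,0.15,-0.09,0,0,0.2,-0.12,0,0,0.2,-0.12,0,0], "jaw": 255}}

```text
time: 14.5
tool_pos: [0.3238, 0.1389, 0.2046]
tcp_rot: [-2.111, -2.325, 0.001]
wrist_force: [0.2, -0.1, -0.1]
width: -0.002
grip_force: 0.0
```

```bash
python3 - <<'E'
from h import *
to(.464,-.0517,.0865)
a=bot.read_camera("top");b=bot.read_camera("side")
p=cv2.resize(a["pixels"][218:282,280:352],(630,560),interpolation=cv2.INTER_CUBIC)
p=np.clip(p*1.5,0,255).astype(np.uint8)
cv2.imwrite("pics/f.png",p)
E
```

```text
14.5 [0.3238 0.1389 0.2046] yaxis 5.523643856516711 F [ 0.2171 -0.0626 -0.087 ] T [-0.0253  0.0198  0.0196] w -0.0016359136372998413 0.0 q6 0.23686887878465077
shift [-0.2033  0.1214  0.1178]
```

View pics/f.png

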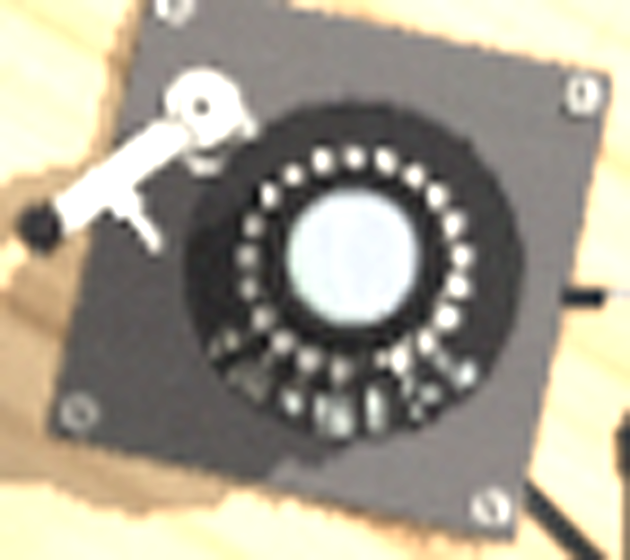

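The ring's dark lobe is now near crop (371,370), about 0.35–0.37 rad past −x, so it is at 8. The lever is still out with its knob at crop (40,228). Next, get the closed fingers outside the knob.

Request:
{"name": "play_rows", "arguments": {"steps": [-0.025,0.035,0,0.08,-0.05,0.07,0,0.15,-0.075,0.105,0,0.22,-0.0983,0.1376,0.01,0.297,-0.0983,0.1376,0.04,0.297,-0.0983,0.1376,0.07,0.297,-0.0983,0.1376,0.09,0.297,-0.0983,0.1376,0.1,0.297,-0.0983,0.1376,0.1,0.297]}}

```text
time: 15.72
tool_pos: [0.4723, 0.0496, 0.1047]
tcp_rot: [-2.441, -1.976, 0.002]
wrist_force: [-0.5, 0.2, -0.6]
width: -0.002
grip_force: 0.0
```

```bash
python3 - <<'E'
from h import *
to(.4702,.0542,.104)
E
```

```text
15.72 [0.4723 0.0496 0.1047] yaxis -12.030219774790622 F [-0.4684  0.1869 -0.606 ] T [-0.0225 -0.0069 -0.0259] w -0.0015396977367907632 0.0 q6 0.2623636244680668
shift [ 0.0041 -0.003   0.0007]
```

Request:
{"name": "play_rows", "arguments": {"steps": [-0.005,-0.002,0,0,-0.01,-0.004,0,0,-0.014,-0.004,0,0,-0.018,-0.004,0,0,-0.022,-0.004,0,0,-0.026,-0.004,0,0,-0.029,-0.004,0,0,-0.031,-0.004,0,0,-0.033,-0.004,0,0,-0.033,-0.004,0,0]}}

```text
time: 16.98
tool_pos: [0.4622, 0.019, 0.1057]
tcp_rot: [2.439, 1.978, 0.0]
wrist_force: [-0.3, 1.4, 0.2]
width: -0.003
grip_force: 0.5
```

```bash
cat >> h.py <<'E'
def knob():
    a=bot.read_camera("top");w=np.array([.464,-.0517]);y=-.2
    s=bot.read_state();R=np.array([[np.cos(y),np.sin(y)],[-np.sin(y),np.cos(y)]])
    print("tcp cam",R@(s["tool_pos"][:2]-w)*1e3,"F cam",R@s["wrist_force"][:2])
E
python3 - <<'E'
from h import *
to(.4702,.0542,.104);knob()
E
```

```text
16.98 [0.4622 0.019  0.1057] yaxis -11.916247730520695 F [-0.3231  1.4061  0.2078] T [ 0.1786  0.0922 -0.0349] w -0.0030657192588388533 0.5273562110960484 q6 0.19586603906860295
shift [0.0361 0.0006 0.0017]
tcp cam [-15.8298  68.9187] F cam [-0.3394  0.8476]
```

Small force of about 1 N; keep pushing in small steps.

Request:
{"name": "play_rows", "arguments": {"steps": [-0.001,0,0,0,-0.002,0,0,0,-0.003,0,0,0,-0.004,0,0,0,-0.005,0,0,0,-0.006,0,0,0,-0.006,0,0,0]}}

```text
time: 17.9
tool_pos: [0.4605, 0.0136, 0.1055]
tcp_rot: [-2.44, -1.978, -0.0]
wrist_force: [-0.8, 3.1, 0.5]
width: -0.001
grip_force: 1.5
```

```bash
python3 - <<'E'
from h import *
knob()
E
```

```text
tcp cam [-16.4262  63.2951] F cam [-0.552  3.238]
```

Request:
{"name": "play_rows", "arguments": {"steps": [-0.0005,0,0,0,-0.001,0,0,0,-0.0015,0,0,0,-0.002,0,0,0,-0.002,0,0,0]}}

```text
time: 18.58
tool_pos: [0.4604, 0.013, 0.1056]
tcp_rot: [-2.44, -1.976, -0.004]
wrist_force: [-0.5, 9.9, 0.1]
width: -0.003
grip_force: 4.6
```

Request:
{"name": "play_rows", "arguments": {"steps": [-0.0005,0,0,0,-0.001,0,0,0,-0.0015,0,0,0,-0.002,0,0,0,-0.002,0,0,0]}}

```text
time: 19.2
tool_pos: [0.4602, 0.0125, 0.1056]
tcp_rot: [-2.439, -1.974, -0.007]
wrist_force: [0.8, 16.6, 0.5]
width: 0.004
grip_force: 7.6
```

Hard stop at the predicted home position. Backing off and checking.

Request:
{"name": "play_rows", "arguments": {"steps": [0.005,0,0,0,0.02,0,0,0,0.04,0,-0.02,0,0.07,0,-0.06,0,0.11,-0.03,-0.1,0,0.15,-0.06,-0.1,0,0.18,-0.08,-0.1,0,0.2,-0.1,-0.1,0,0.2,-0.1,-0.1,0]}}

```text
time: 20.32
tool_pos: [0.4024, 0.2272, 0.2054]
tcp_rot: [2.436, 1.983, -0.0]
wrist_force: [0.6, 0.3, 0.1]
width: 0.004
grip_force: 0.0
```

```bash
python3 - <<'E'
from h import *
a=bot.read_camera("top")
p=cv2.resize(a["pixels"][218:282,280:352],(630,560),interpolation=cv2.INTER_CUBIC)
p=np.clip(p*1.5,0,255).astype(np.uint8)
cv2.imwrite("pics/g.png",p)
y=-.2;w=np.array([.464,-.0517]);R=np.array([[np.cos(y),-np.sin(y)],[np.sin(y),np.cos(y)]])
for t in(0,.1):
  k=R@(np.array([30-50*np.cos(t),46+50*np.sin(t)])/1e3)+w
  print(t,(proj(a,[*k,.1])-[280,218])*8.75)
E
```

```text
0 [151.1799 295.1308]
0.1 [131.6423 289.6847]
```

View pics/g.png

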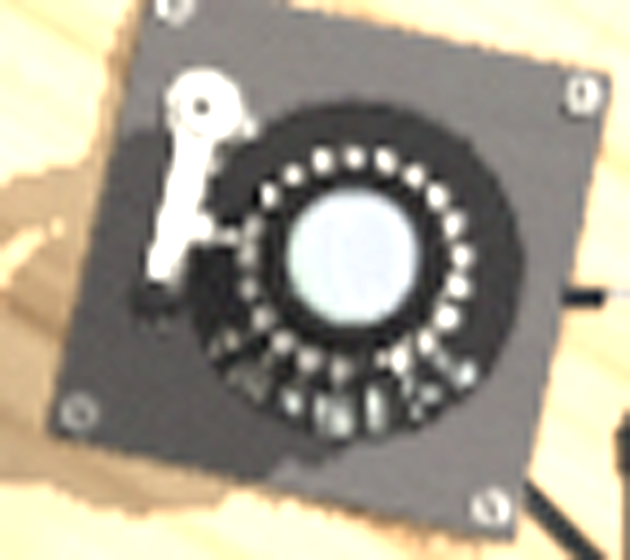

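The knob is at crop (155,297), matching the predicted home position (151,295). The nose sits between two lobes at (240,235) and the black lobe is still at 8.

```bash
python3 -c "
from h import *
print(bot.finish_job())"
```

```text
the job is handed in; nothing more can be done
None
```

I handed the job in at about 20 s of the 64 s. In the pictures, the cap sits level on the organiser's lid, the ring reads 8 and the lever is home. I did not measure the focus mark itself, though the fingers closed at the aperture ring's width, wider than the focus ring. The job gave no verdict back.

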